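Lower the cam and send the sand bottle into the inspection light

ROBOT

A 6-joint arm with a two-finger parallel gripper is mounted at the origin on the work surface. World frame = base frame: x ahead of the robot, y to its left, z up, the work surface at z = 0. Lengths are in mm, angles in rad, forces in N, time in s.
With the tool pointing down it reaches from about 400 to 925 mm from the base axis. Payload 12.5 kg.
Tool frame: the origin (TCP) lies at the centre of the arm's flange, where the gripper is bolted on; the fingertips stand 190 mm ahead of it and the grasp point (between the pads) lies env.grip_point_offset ahead of it (env.grip_point_offset is the distance from the TCP to the grasp point, in mm); z points along the fingers, x is the direction in which the jaws open and shut, and the axes are right-handed (so a half turn about z gives the same grasp; the last joint's range is limited). The gripper opens to 95 mm and grips with 3 to 60 N. Pads are 20 mm wide; open, the fingers measure 119 mm over their backs; the gripper's body (75 mm by 180 mm) begins 59 mm behind the grasp point.
Start: joints at [-1.364, 0.491, 1.559, -0, 1.092, -0.106], TCP at [192.347, -594.666, 404.761] pointing down, gripper open.
Joint ranges: [-3.1, 3.1], [-0.84, 2.19], [0.05, 2.79], [-1.13, 4.28], [0.06, 2.93], [-2.69, 2.69]. Speed limits (rad/s): [2.22, 2.22, 2.79, 3.14, 3.14, 3.14].

INTERFACE

Orientations are given as [roll, pitch, yaw] about the fixed x, y, z axes, in that order (R = Rz(yaw) Ry(pitch) Rx(roll)).
In Python, from cell import state, read_camera, camera_model, job_done, env gives the robot as it stands.
- The arm moves only by the tool arm_command, never from a script. Its argument "steps" is a list of rows, each a list of 6 numbers: the shift along the tool's x, y, z in cm, then the turn, a rotation vector about the tool's x, y, z in degrees. In form: [[dx, dy, dz, rx, ry, rz], ...]. A call has 1 to 12 rows; each row is the pose to reach, as a shift and turn from the pose commanded when the call began, along the tool's axes at that moment; what a row does not reach only later rows make up. A row lasts 1/12 s, in which the tool goes at most 41.7 mm and 7.16 degrees, less where a joint would pass 70% of its speed; a pose out of reach is approached as far as the arm can. A call with a gripper value outside its range is refused whole. "jaw" is the finger opening in cm, from 0 to 9.51, set as the call begins (left out, the last holds). The fingers move at their own pace and stop on an object; the grip force is fixed at half the most. Time passes only in rows, so rows that repeat a pose let the fingers close. It gives the time, the measured TCP pose, the force and the opening at its end, in the units of the state.
- state(): the state, without advancing time (a new reading comes with each control period).
- read_camera(name): name is "scene" or "side" or "wrist"; returns the picture (480x640x3 uint8, red, green, blue); there is no depth.
- camera_model(name): a dict with "K" (3x3 intrinsics, pixels), "k1" (the pictures are not rectified: a ray, as slopes to the right and down, at radius r is drawn at 1 + k1 r^2 times it, then the intrinsics apply), "xyz" and "rotation" of the camera in the world. Camera axes: x right, y up, looking along -z (the intrinsics and any distortion apply to the point x, -y, -z); pixel columns grow to the right and rows downward; lengths in mm; the calibration is good to about 2 mm. A picture is of the moment at which its call begins: read the wrist's pose just before it. camera_model takes no time and is no camera call; for the wrist camera it gives the pose at the moment of the call.
- job_done(): hands the job in, once; it reports no verdict.
The state is a dict: "t": time; "joints": joint angles; "qvel": joint speeds; "tau": joint torques, N m; "eef_pos": TCP position; "tcp_rot": TCP orientation; "ft_force": force on the tool from outside, world axes, zero at the start; "moment": the same for the moment, N m; "opening": opening from 0.0 (shut) to 1.0 (fully open).
Only numpy, scipy, OpenCV 4.12 (cv2) and the standard library are available. Lean on these libraries where they do the work, as an engineer would, in place of code of your own. Each camera call takes 0.05 s, during which the arm holds its last target. There are 200 camera calls.

TASK

The finished bottle in the slide's wooden cup has to go forward between the two light bars, but the eccentric cam ahead of the slide blocks the way. With the fingertips, first push the cam's red post round, either way, until the red arm points at the white mark (the cam's low point); only then push the slide forward by its upright blue rear plate until it is fully home against its stop. Pick nothing up: the bottle stays upright in its cup, and the other things on the table are left alone.

Things in the scene. Friction and masses are not known exactly. Their poses are not given: they have to be found in the camera images.
- fixture: Dark green base (275 x 150 x 12 mm) fixed to the table, carrying the cam, the slide, its two guide rails and two light bars. Origin on the table surface (z = 0) under the cam's axis; +x is the direction in which the slide is pushed, +z up. The base spans x -200 to +75 mm, y -75 to +75 mm. The light bars (56 x 16 mm, tops 44 mm above the table) stand at x -79, y +63 and -63 mm.
- cam (a joint): Cam angle (rad) about the upright axis through the fixture's origin, counter-clockwise from above; range -3.3 to 3.3, stays where left. At 0 the high point and red arm point at the slide (fixture -x), stopping it 25 mm short. At +pi or -pi the cam is low and the arm points at the white mark (fixture +x): within 0.4 rad of this the slide can go home. The arm points along fixture angle pi + joint.
- cam_post (a point): Centre of the top of the red upright post at the end of the red arm, 58 mm from the cam axis: 14 mm diameter, free from 44 to 95 mm above the table. About 4 N at the post turns the cam, either way. The cam is a steel disc of 60 mm diameter, 14 mm off-centre towards the arm, top 34 mm above the table; the arm lies above it, 36 to 44 mm high.
- low_mark (a point): Centre of the white mark (24 x 10 mm) on the base, 60 mm from the cam axis on the side away from the slide, 13 mm above the table.
- slide (a joint): Travel of the slide along fixture +x (m): 0 is back (where it starts), 0.050 is fully home at a hard stop. About 3 N of friction, no spring: it stays where it is left.
- slide_plate (a point): Middle of the top edge of the rear face of the slide's upright blue push plate, 85 mm above the table; moves with the slide. The plate is 60 mm wide (fixture y), 12 mm thick and reaches from 14 to 85 mm above the table; its rear face looks along fixture -x. With the slide back this point is at fixture x -185 mm, y 0; home -135 mm.
- slide_cup (a point): Centre of the floor of the slide's round wooden cup (inner diameter 52 mm, wall 14 mm high, floor 26 mm above the table), 56 mm ahead of the plate's rear face. In front of the cup a bar leads to the brass follower block (40 mm wide, top 34 mm above the table) whose flat front face meets the cam.
- seat_bottle: Corked glass bottle with coloured layers, 48 mm across, 75 mm tall, about 0.12 kg, standing loose in the slide's cup (top about 101 mm above the table). Origin at the centre of its underside, z up. It rides with the slide and must stay upright in the cup.
- bottle_1: Bystander: corked souvenir bottle like seat_bottle, 48 mm across and 75 mm tall, standing on the table; origin at the centre of its underside. Must not be disturbed.
- bottle_2: Bystander: corked souvenir bottle like seat_bottle, 48 mm across and 75 mm tall, standing on the table; origin at the centre of its underside. Must not be disturbed.
- bottle_3: Bystander: corked souvenir bottle like seat_bottle, 48 mm across and 75 mm tall, standing on the table; origin at the centre of its underside. Must not be disturbed.
- funnel: Bystander: small copper funnel standing mouth down, 60 mm across, 55 mm tall; origin at the centre of its underside. Must not be disturbed.
- jar: Bystander: white ceramic jar with a wooden lid, 56 mm across, 70 mm tall; origin at the centre of its underside. Must not be disturbed.
- brush: Bystander: brush lying on the table, 160 mm long, about 20 mm high; origin at its middle on the table. Must not be disturbed.

How it is judged:
By the outcome, as a careful person would: the job done as asked, in the order asked, and still so for the second after the job is handed in, with the robot touching nothing.
It also fails if it takes over 51 s, if anything falls off the work surface, if the arm or the gripper's body presses on something with over 40 N, if the wrist force passes 120 N, or if a joint passes its speed limit or range.

## Working session

There is one attempt and no reset: what is moved stays moved. The work goes in short steps, Python scripts to look and compute and a tool call to move; the robot and the scene stay as the last step left them, time stands still between calls to the robot, and variables do not carry over. Pictures are saved under pics/ and viewed, about 8 in all and at most 12, crops included, and the job is handed in when it is done.

Besides the shell and the picture viewer there is one more tool, called after "Request:" as a command line: name --pt "numbers of a row" for each row, then --argument value for the rest. arm_command: Moves the arm, as the interface text tells. Its arguments: {"type":"object","properties":{"steps":{"type":"array"},"jaw":{"type":"number"}},"required":["steps"]}

```bash
mkdir -p pics; ls
python3 - <<'E'
from cell import *
import cv2
s=state(); print(s['t'],s['eef_pos'],s['tcp_rot'],s['opening'],env.grip_point_offset)
for n in ("scene","side"):
    cv2.imwrite(f"pics/{n}0.png",read_camera(n)[:,:,::-1]); m=camera_model(n); print(n,m)
E
```

```text
pics
0.0 [ 192.34377097 -594.63177602  404.17240629] [-3.14146384e+00  1.06054112e-03 -1.25802645e+00] 0.9985765085872348 171.3
scene {'K': array([[561.81849752,   0.        , 321.37870797],
       [  0.        , 561.81849752, 234.86719281],
       [  0.        ,   0.        ,   1.        ]]), 'k1': -0.08473305805141128, 'xyz': array([1461.15973146, -535.75911421,  802.2877113 ]), 'rotation': array([1.00665065, 0.00967931, 0.94634958])}
side {'K': array([[495.43026817,   0.        , 310.13647466],
       [  0.        , 495.43026817, 242.3100246 ],
       [  0.        ,   0.        ,   1.        ]]), 'k1': 0.02779543426137064, 'xyz': array([ -6.79233368, 673.19052783, 555.74733571]), 'rotation': array([ 1.02156427,  0.01691583, -2.38796743])}
```

View pics/scene0.png

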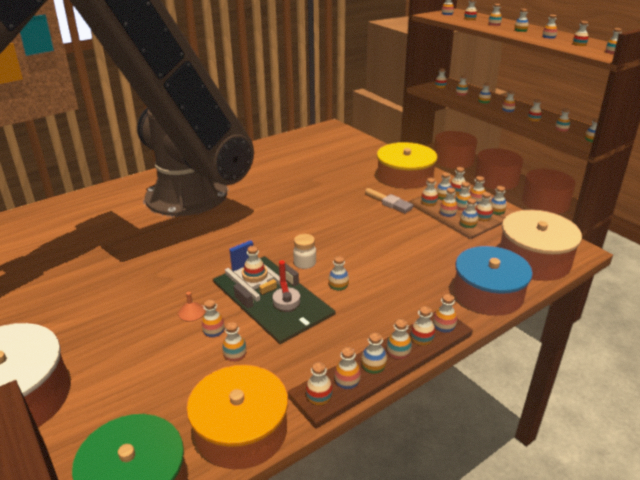

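View pics/side0.png

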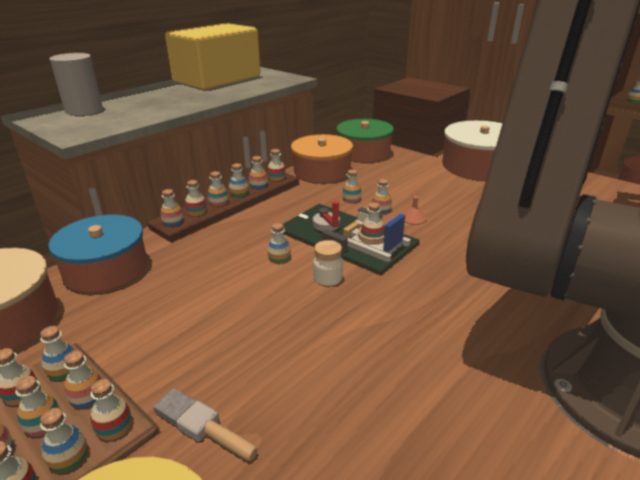

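The scene view shows the base around (270,295), the red post at (283,272), the white mark at (304,321) and the blue plate at (241,255). In the side view the post is at (336,212), the mark at (303,216) and the plate at (394,233).

```bash
cat > h.py <<'E'
import numpy as np, cv2
from scipy.spatial.transform import Rotation as R
from cell import *
def rays(m,uv):
    K=m['K']; uv=np.atleast_2d(np.float64(uv))
    d=cv2.undistortPoints(uv[:,None],K,np.array([m['k1'],0,0,0]))[:,0]
    v=np.c_[d[:,0],-d[:,1],-np.ones(len(d))]
    return R.from_euler('xyz',m['rotation']).apply(v)
def onz(m,uv,z):
    d=rays(m,uv); return m['xyz']+d*((z-m['xyz'][2])/d[:,2])[:,None]
def tri(m1,u1,m2,u2):
    a,b=rays(m1,u1)[0],rays(m2,u2)[0]
    s=np.linalg.lstsq(np.c_[a,-b],m2['xyz']-m1['xyz'],rcond=None)[0]
    p,q=m1['xyz']+s[0]*a,m2['xyz']+s[1]*b
    return (p+q)/2,np.linalg.norm(p-q)
def proj(m,p):
    v=R.from_euler('xyz',m['rotation']).inv().apply(np.atleast_2d(p)-m['xyz'])
    x=np.c_[v[:,0],-v[:,1]]/-v[:,2:]; x*=1+m['k1']*(x**2).sum(1)[:,None]
    return x*m['K'][0,0]+m['K'][:2,2]
E
python3 - <<'E'
from h import *
S,D=camera_model('scene'),camera_model('side')
def mask(f,roi,kind):
    im=cv2.imread(f); x0,y0,x1,y1=roi
    h=cv2.cvtColor(im,cv2.COLOR_BGR2HSV)[y0:y1,x0:x1].astype(int); H,s,v=h[...,0],h[...,1],h[...,2]
    k={'red':((H<6)|(H>172))&(s>170)&(v>90),'blue':(H>105)&(H<130)&(s>120),'white':(s<70)&(v>150),'green':(H>35)&(H<90)&(v<90)}[kind]
    n,l,st,c=cv2.connectedComponentsWithStats(k.astype(np.uint8)); i=1+np.argmax(st[1:,4])
    ys,xs=np.where(l==i); return np.c_[xs+x0,ys+y0]
A='pics/scene0.png';B='pics/side0.png'
w1=mask(A,(290,310,320,332),'white').mean(0);w2=mask(B,(292,208,314,224),'white').mean(0)
print('mark',w1,w2,onz(S,w1,13),onz(D,w2,13),tri(S,w1,D,w2))
r1=mask(A,(270,250,300,310),'red');r2=mask(B,(315,190,350,235),'red')
for r in (r1,r2):
    for y in range(r[:,1].min(),r[:,1].max()+1,3): print(y,r[r[:,1]==y][:,0].min(),r[r[:,1]==y][:,0].max(),end='; ')
    print()
t1=np.array([r1[r1[:,1]<r1[:,1].min()+6][:,0].mean(),r1[:,1].min()+1.5]);t2=np.array([r2[r2[:,1]<r2[:,1].min()+6][:,0].mean(),r2[:,1].min()+1.5])
print('post',t1,t2,tri(S,t1,D,t2),onz(S,t1,95),onz(D,t2,95))
b1=mask(A,(225,235,262,280),'blue');b2=mask(B,(375,205,410,260),'blue')
for b,m in((b1,S),(b2,D)):
    q=cv2.approxPolyDP(cv2.convexHull(b.astype(np.int32)),2.5,True)[:,0]; print('blue',q.tolist()); print(onz(m,q,85).round(0).tolist())
for roi,f,m in(((205,250,340,345),A,S),((270,200,425,275),B,D)):
    q=cv2.approxPolyDP(cv2.convexHull(mask(f,roi,'green').astype(np.int32)),3,True)[:,0]; print('green',q.tolist()); print(onz(m,q,12).round(0).tolist())
# two-view crop sheet
a=cv2.resize(cv2.imread(A)[230:370,170:370],None,fx=4,fy=4,interpolation=2)
b=cv2.resize(cv2.imread(B)[160:300,250:450],None,fx=4,fy=4,interpolation=2)
cv2.imwrite('pics/a1.png',a);cv2.imwrite('pics/b1.png',b)
E
```

```text
mark [303.82222222 320.64444444] [303.10344828 215.5862069 ] [[698.48360421 -41.46619406  13.        ]] [[699.57412714 -42.46387083  13.        ]] (array([698.94210075, -41.79068964,  13.49364999]), np.float64(0.046847628495992985))
261 280 283; 264 280 284; 267 280 284; 270 280 284; 273 280 284; 276 281 284; 279 281 284; 282 280 285; 285 281 286; 288 282 286; 291 283 285; 
201 333 337; 204 334 336; 207 334 335; 210 334 335; 213 335 336; 216 325 336; 219 328 334; 222 332 333; 
post [281.74193548 262.5       ] [334.95652174 202.5       ] (array([586.48613951, -21.71552229,  92.27497715]), np.float64(0.761640087819446)) [[590.20931502 -23.48727256  95.        ]] [[582.88402607 -18.0533324   95.        ]]
blue [[251, 242], [234, 259], [231, 249]]
[[464.0, -30.0, 85.0], [502.0, -95.0, 85.0], [462.0, -82.0, 85.0]]
blue [[402, 215], [387, 226]]
[[460.0, -79.0, 85.0], [456.0, -24.0, 85.0]]
green [[324, 315], [290, 329], [267, 327], [248, 310], [261, 296], [300, 286], [323, 304]]
[[708.0, 4.0, 12.0], [702.0, -79.0, 12.0], [668.0, -115.0, 12.0], [596.0, -119.0, 12.0], [571.0, -71.0, 12.0], [593.0, 20.0, 12.0], [677.0, 24.0, 12.0]]
green [[330, 209], [321, 239], [314, 243], [285, 231], [286, 223], [318, 205]]
[[676.0, -109.0, 12.0], [600.0, 6.0, 12.0], [600.0, 28.0, 12.0], [682.0, 34.0, 12.0], [705.0, 7.0, 12.0], [711.0, -106.0, 12.0]]
```

View pics/a1.png

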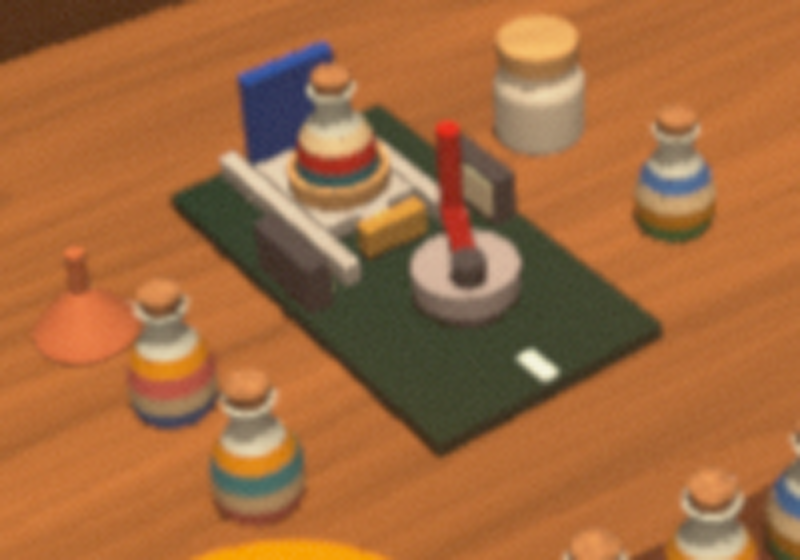

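View pics/b1.png

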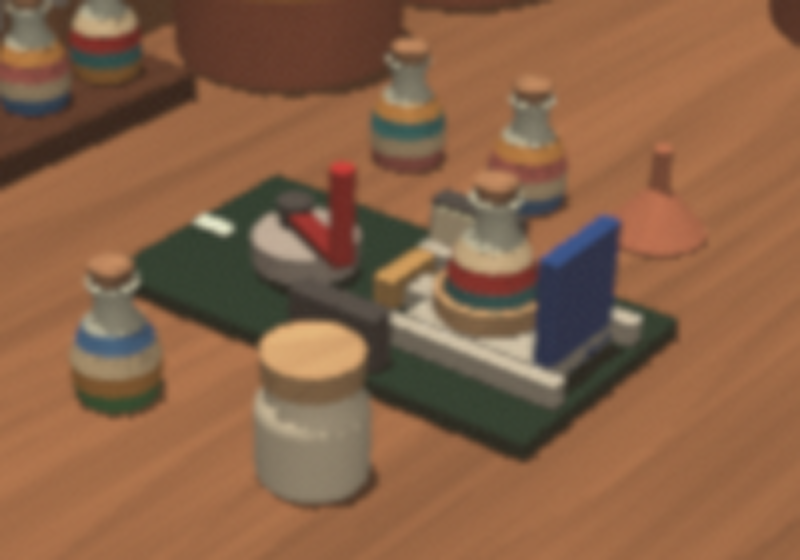

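The crops show the cam arm pointing from its dark hub at scene (287,296) toward the post at (281,262), so it lies off the slide direction and toward the +y light bar. The jar and one bottle stand to the +y side, with two bottles and the funnel on the -y side.

Run:
```python
from h import *
S,D=camera_model('scene'),camera_model('side')
c=lambda l:np.array(l)/4+[170,230]
d=lambda l:np.array(l)/4+[250,160]
p1=onz(S,c([[658,330],[440,450],[175,203],[378,108]]),12)[:,:2]
p2=onz(D,d([[135,262],[282,180],[672,325],[523,455]]),12)[:,:2]
M=np.array([[75,75],[75,-75],[-200,-75],[-200,75]],float)
def fit(P):
    a=M-M.mean(0);b=P-P.mean(0); th=np.arctan2((a[:,0]*b[:,1]-a[:,1]*b[:,0]).sum(),(a*b).sum())
    Rm=np.array([[np.cos(th),-np.sin(th)],[np.sin(th),np.cos(th)]]); t=P.mean(0)-Rm@M.mean(0)
    return th,t,(P-(M@Rm.T+t)).round(1).tolist()
for P in (p1,p2,(p1+p2)/2): print(fit(P))
th,t,_=fit((p1+p2)/2); Rm=np.array([[np.cos(th),-np.sin(th)],[np.sin(th),np.cos(th)]])
f=lambda p:((np.array(p)[...,:2]-t)@Rm).round(1).tolist()
mk=np.array([698.9,-41.8]);print('mark f',f(mk))
for n,u,v,z in(('post',[448,127],[343,170],95),('hub',[468,265],[294,202],44),('plateR',[240,75],[615,220],85),('plateL',[328,45],[540,262],85),
 ('b+y',[677,115],[108,262],75),('jar',[537,32],[313,340],70),('bA',[160,292],[531,84],75),('bB',[246,382],[407,45],75),('funneltip',[75,252],[661,149],55),('seat',[330,75],[495,180],101)):
    q,e=tri(S,c(u),D,d(v)); print(n,q.round(1),round(e,1),'fix',f(q), f(onz(S,c(u),z)),f(onz(D,d(v),z)))
```

```text
(np.float64(0.056358515094409874), array([646.7804646 , -48.23774239]), [[-2.5, -3.3], [-1.6, 1.3], [4.6, 2.5], [-0.5, -0.5]])
(np.float64(0.020044663686653346), array([632.27502385, -45.51392427]), [[-4.7, -12.7], [-2.3, 9.2], [8.1, 3.0], [-1.2, 0.4]])
(np.float64(0.03839561192216725), array([639.53757443, -46.86332236]), [[-3.6, -8.0], [-2.0, 5.3], [6.4, 2.8], [-0.8, -0.0]])
mark f [59.5, 2.8]
post [584.5 -20.7  93. ] 2.4 fix [-54.0, 28.2] [[-50.4, 27.3]] [[-56.8, 29.9]]
hub [641.2 -46.4  44.7] 1.9 fix [1.6, 0.4] [[1.7, 1.5]] [[2.2, -1.6]]
plateR [458.4 -82.5  84.1] 0.6 fix [-182.4, -28.7] [[-180.8, -29.2]] [[-183.3, -27.6]]
plateL [461.4 -25.   83.7] 0.9 fix [-177.1, 28.7] [[-176.0, 27.6]] [[-178.2, 31.2]]
b+y [629.9 103.4  74.7] 1.8 fix [-3.8, 150.6] [[-2.9, 151.0]] [[-4.7, 150.2]]
jar [507.7  90.   73.3] 2.9 fix [-126.5, 141.8] [[-129.2, 145.6]] [[-123.8, 136.3]]
bA [ 598.1 -204.6   74.1] 1.3 fix [-47.4, -156.0] [[-45.6, -156.2]] [[-48.6, -155.2]]
bB [ 687.  -201.5   74.7] 0.2 fix [41.5, -156.3] [[41.7, -156.5]] [[41.1, -155.7]]
funneltip [ 516.2 -217.5   54. ] 1.2 fix [-129.8, -165.8] [[-127.8, -166.0]] [[-130.8, -165.0]]
seat [510.9 -51.9 100.3] 1.5 fix [-128.7, -0.1] [[-126.9, -0.3]] [[-129.7, 0.2]]
```

```bash
cat >> h.py <<'E'
TH=0.055; O=np.array([639.0,-45.1])
def F2W(x,y): c,s=np.cos(TH),np.sin(TH); return O+np.array([c*x-s*y,s*x+c*y])
def row(xy,z,yaw,st=None):
    "row (cm,deg) from the present pose to TCP x,y,z (world), pointing down, yaw in deg"
    s=st or state(); A=R.from_euler('xyz',s['tcp_rot']); B=R.from_euler('xyz',[np.pi,0,np.deg2rad(yaw)])
    d=A.inv().apply(np.r_[xy,z]-s['eef_pos'])/10; w=np.rad2deg((A.inv()*B).as_rotvec())
    return np.r_[d,w].round(2).tolist()
E
python3 - <<'E'
from h import *
print(row([585,-21],404,66))
E
```

```text
[-42.5, -55.01, 0.07, -0.07, 0.02, -138.08]
```

Request:
arm_command --pt "-42.5 -55 0 0 0 -138" --pt "-42.5 -55 0 0 0 -138" --pt "-42.5 -55 0 0 0 -138" --pt "-42.5 -55 0 0 0 -138" --pt "-42.5 -55 0 0 0 -138" --pt "-42.5 -55 0 0 0 -138" --pt "-42.5 -55 0 0 0 -138" --pt "-42.5 -55 0 0 0 -138" --pt "-42.5 -55 0 0 0 -138" --pt "-42.5 -55 0 0 0 -138" --pt "-42.5 -55 0 0 0 -138" --pt "-42.5 -55 0 0 0 -138" --jaw 4

```text
t: 1.1
eef_pos: [475.5, -180.1, 404.7]
tcp_rot: [3.142, 0.0, 0.248]
ft_force: [0.7, -0.5, -0.8]
opening: 0.42
```

Run:
```python
from h import *
print(row([585,-21],404,66),state()['joints'])
```

```text
[14.53, -12.73, 0.07, -0.0, 0.01, -51.79] [-4.92015674e-01  3.26085876e-01  1.83990429e+00 -1.11874581e-04
  9.75691946e-01 -7.40049787e-01]
```

Request:
arm_command --pt "14.5 -12.7 0 0 0 -51.8" --pt "14.5 -12.7 0 0 0 -51.8" --pt "14.5 -12.7 0 0 0 -51.8" --pt "14.5 -12.7 0 0 0 -51.8" --pt "14.5 -12.7 0 0 0 -51.8" --pt "14.5 -12.7 0 0 0 -51.8" --pt "14.5 -12.7 0 0 0 -51.8" --pt "14.5 -12.7 0 0 0 -51.8" --pt "14.5 -12.7 0 0 0 -51.8" --pt "14.5 -12.7 0 0 0 -51.8"

```text
t: 1.93
eef_pos: [585.0, -23.9, 404.5]
tcp_rot: [-3.141, 0.0, 1.145]
ft_force: [-0.1, 0.0, 0.2]
opening: 0.424
```

Run:
```python
from h import *
s=state(); print(s['eef_pos'],s['tcp_rot'])
m=camera_model('wrist'); im=read_camera('wrist')[:,:,::-1]; cv2.imwrite('pics/w1.png',im)
for n,p in(('post',[584.5,-20.7,95]),('hub',[639,-45.1,44]),('mark',[698.9,-41.8,13]),('seat',[510.9,-51.9,101])): print(n,proj(m,p).round())
```

```text
[585.03059019 -23.94599247 404.47205977] [-3.14116781e+00  1.90855190e-04  1.14450760e+00]
post [[325. 234.]]
hub [[325. 282.]]
mark [[352. 319.]]
seat [[240. 160.]]
```

View pics/w1.png

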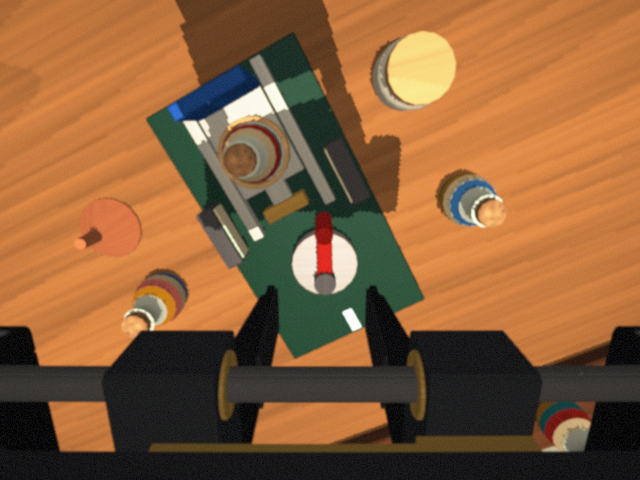

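The wrist view agrees with the estimates to a few pixels: post top about (324,230), hub (325,283), mark (352,319) and seat cork (240,160). The arm runs square to the jaw axis, so I'll descend astride the post.

Request:
arm_command --pt "0 0 4 0 0 0" --pt "0 0 8 0 0 0" --pt "0 0 11 0 0 0" --pt "0 0 13 0 0 0" --pt "0 0 15 0 0 0" --pt "0 0 15.6 0 0 0" --pt "0 0 15.6 0 0 0"

```text
t: 2.57
eef_pos: [584.9, -24.2, 247.5]
tcp_rot: [-3.139, 0.001, 1.145]
ft_force: [-0.1, -0.4, 0.4]
opening: 0.424
```

Run:
```python
from h import *
s=state(); print(s['eef_pos'],s['tcp_rot'],s['ft_force'])
# sweep rows: TCP on 58 mm circle about O, yaw = fixture angle-90+th
A0=np.arctan2(s['eef_pos'][1]-O[1],s['eef_pos'][0]-O[0]); print(np.rad2deg(A0))
for a in range(150,-21,-6):
    p=O+58*np.array([np.cos(np.deg2rad(a)),np.sin(np.deg2rad(a))]); print(a,np.round(row(p,248,a-90)[:3],1),round(row(p,248,a-90)[5]))
```

```text
[584.90927819 -24.16830879 247.45641015] [-3.13904576e+00  8.12657341e-04  1.14491187e+00] [-0.08092554 -0.381262    0.38130183]
158.8448690218499
150 [ 0.9  0.  -0.1] 6
144 [ 1.5  0.1 -0.1] 12
138 [ 2.1  0.3 -0.1] 18
132 [ 2.6  0.5 -0.1] 24
126 [ 3.2  0.8 -0.1] 30
120 [ 3.7  1.1 -0.1] 36
114 [ 4.2  1.4 -0.1] 42
108 [ 4.6  1.9 -0.1] 48
102 [ 5.   2.4 -0.1] 54
96 [ 5.3  2.9 -0.1] 60
90 [ 5.6  3.4 -0.1] 66
84 [ 5.8  4.  -0.1] 72
78 [ 6.   4.5 -0.1] 78
72 [ 6.1  5.1 -0.1] 84
66 [ 6.1  5.8 -0.1] 90
60 [ 6.1  6.4 -0.1] 96
54 [ 6.   7.  -0.1] 102
48 [ 5.9  7.5 -0.1] 108
42 [ 5.6  8.1 -0.1] 114
36 [ 5.4  8.7 -0.1] 120
30 [ 5.   9.2 -0.1] 126
24 [ 4.7  9.6 -0.1] 132
18 [ 4.2 10.1 -0.1] 138
12 [ 3.8 10.5 -0.1] 144
6 [ 3.3 10.8 -0.1] 150
0 [ 2.7 11.1 -0.1] 156
-6 [ 2.2 11.3 -0.1] 162
-12 [ 1.6 11.5 -0.1] 168
-18 [ 1.  11.6 -0.1] 174
```

Request:
arm_command --pt "0.9 0 0 0 0 6" --pt "1.2 0 0 0 0 9" --pt "1.5 0.1 0 0 0 12" --pt "1.8 0.2 0 0 0 15" --pt "2.1 0.3 0 0 0 18" --pt "2.6 0.5 0 0 0 24" --pt "3.2 0.8 0 0 0 30" --pt "3.7 1.1 0 0 0 36" --pt "4.2 1.4 0 0 0 42" --pt "4.6 1.9 0 0 0 48" --pt "5.0 2.4 0 0 0 54" --pt "5.3 2.9 0 0 0 60"

```text
t: 3.57
eef_pos: [633.1, 12.5, 250.2]
tcp_rot: [-3.141, 0.001, 0.093]
ft_force: [-6.0, 0.8, 2.7]
opening: 0.426
```

Run:
```python
from h import *
s=state(); print(s['eef_pos'],s['tcp_rot'],s['ft_force'])
im=read_camera('scene')[:,:,::-1]; a=cv2.resize(im[230:350,200:360],None,fx=4,fy=4); b=cv2.resize(read_camera('side')[170:290,260:420,::-1],None,fx=4,fy=4)
cv2.imwrite('pics/mid.png',cv2.resize(np.hstack([a,b]),(800,300)))
for a in range(96,-25,-6):
    p=O+58*np.array([np.cos(np.deg2rad(a)),np.sin(np.deg2rad(a))]); print(a,np.round(row(p,248,a-90)[:3],1),round(row(p,248,a-90)[5]))
```

```text
[633.05712025  12.52560823 250.22700269] [-3.14139897e+00  1.33697710e-03  9.30250932e-02] [-6.04322609  0.84380068  2.68669642]
96 [-0.1 -0.   0.2] -1
90 [0.5 0.  0.2] 5
84 [1.1 0.1 0.2] 11
78 [1.7 0.3 0.2] 17
72 [2.3 0.5 0.2] 23
66 [2.8 0.7 0.2] 29
60 [3.4 1.1 0.2] 35
54 [3.8 1.4 0.2] 41
48 [4.3 1.9 0.2] 47
42 [4.6 2.3 0.2] 53
36 [5.  2.8 0.2] 59
30 [5.3 3.4 0.2] 65
24 [5.5 4.  0.2] 71
18 [5.6 4.5 0.2] 77
12 [5.8 5.1 0.2] 83
6 [5.8 5.7 0.2] 89
0 [5.8 6.3 0.2] 95
-6 [5.7 6.9 0.2] 101
-12 [5.5 7.5 0.2] 107
-18 [5.3 8.1 0.2] 113
-24 [5.  8.6 0.2] 119
```

View pics/mid.png

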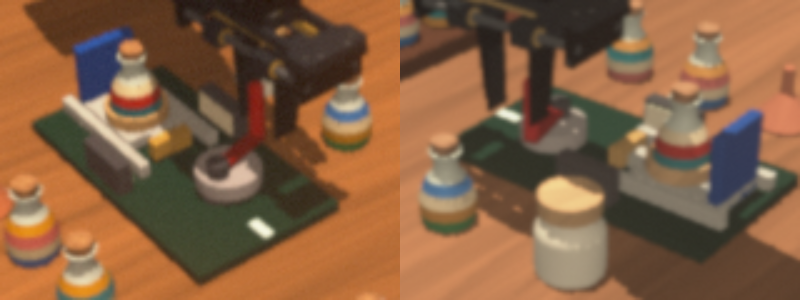

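The cam is turning, with the post between the fingers and only about 6 N of force. I'll continue.

Request:
arm_command --pt "0.5 0 0 0 0 5" --pt "1.1 0.1 0 0 0 11" --pt "1.7 0.3 0 0 0 17" --pt "2.3 0.5 0 0 0 23" --pt "2.8 0.7 0 0 0 29" --pt "3.4 1.1 0 0 0 35" --pt "3.8 1.4 0 0 0 41" --pt "4.3 1.9 0 0 0 47" --pt "4.6 2.3 0 0 0 53" --pt "5.0 2.8 0 0 0 59" --pt "5.3 3.4 0 0 0 65" --pt "5.5 4.0 0 0 0 71"

```text
t: 4.67
eef_pos: [692.0, -21.7, 250.0]
tcp_rot: [-3.14, 0.0, -1.143]
ft_force: [-1.2, 6.2, 0.1]
opening: 0.424
```

Run:
```python
from h import *
s=state(); print(s['eef_pos'],s['tcp_rot'],s['ft_force'])
for a in range(24,-17,-4):
    p=O+58*np.array([np.cos(np.deg2rad(a)),np.sin(np.deg2rad(a))]); print(a,np.round(row(p,248,a-90)[:3],1),round(row(p,248,a-90)[5]))
```

```text
[692.0474092  -21.66628212 250.04385614] [-3.14043508e+00  4.35196464e-04 -1.14318418e+00] [-1.16643897  6.18120358  0.14011234]
24 [-0.  -0.   0.2] 0
20 [0.4 0.  0.2] 4
16 [0.8 0.1 0.2] 8
12 [1.2 0.1 0.2] 12
8 [1.6 0.2 0.2] 16
4 [2.  0.4 0.2] 20
0 [2.3 0.5 0.2] 24
-4 [2.7 0.7 0.2] 28
-8 [3.  0.9 0.2] 32
-12 [3.4 1.1 0.2] 36
-16 [3.7 1.4 0.2] 40
```

Request:
arm_command --pt "0.4 0 0 0 0 4" --pt "0.8 0.1 0 0 0 8" --pt "1.2 0.1 0 0 0 12" --pt "1.6 0.2 0 0 0 16" --pt "2.0 0.4 0 0 0 20" --pt "2.3 0.5 0 0 0 24" --pt "2.7 0.7 0 0 0 28" --pt "2.9 0.8 0 0 0 30" --pt "2.9 0.8 0 0 0 30" --pt "2.9 0.8 0 0 0 30"

```text
t: 5.5
eef_pos: [697.0, -51.7, 249.9]
tcp_rot: [-3.14, -0.0, -1.661]
ft_force: [-0.1, 1.6, 1.6]
opening: 0.418
```

Run:
```python
from h import *
s=state(); print(s['eef_pos'],s['tcp_rot'],s['ft_force'])
im=read_camera('scene')[:,:,::-1]; a=cv2.resize(im[230:350,200:360],None,fx=4,fy=4); b=cv2.resize(read_camera('side')[150:270,230:390,::-1],None,fx=4,fy=4)
cv2.imwrite('pics/mid2.png',cv2.resize(np.hstack([a,b]),(800,300)))
S=camera_model('scene');D=camera_model('side')
c=lambda n:((proj(S,n)-[200,230])*2.5).round(),
for a in (3,13,23):
    p=O+58*np.array([np.cos(np.deg2rad(a)),np.sin(np.deg2rad(a))]); P=np.r_[p,95]
    print(a,((proj(S,P)-[200,230])*2.5).round(),((proj(D,P)-[230,150])*2.5+[400,0]).round())
```

```text
[696.98214738 -51.69535911 249.93335913] [-3.13955242e+00 -1.67386187e-04 -1.66124478e+00] [-0.10055357  1.60396574  1.55075346]
3 [[255. 150.]] [[582.  83.]]
13 [[264. 144.]] [[576.  87.]]
23 [[272. 138.]] [[571.  92.]]
```

View pics/mid2.png

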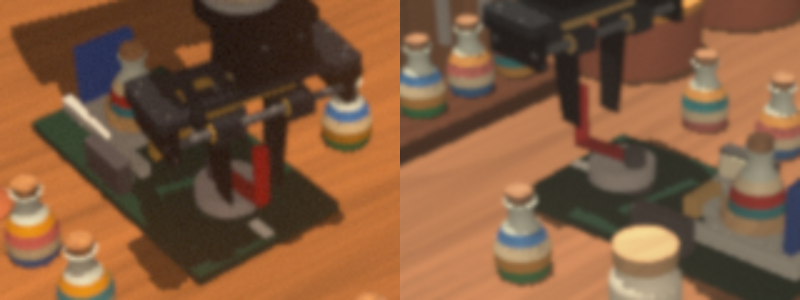

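Request:
arm_command --pt "0.2 0 0 0 0 1" --pt "0.35 0 0 0 0 2" --pt "0.35 0 0 0 0 2" --pt "0.35 0 0 0 0 2" --pt "0 0 0 0 0 0" --pt "0 0 -4 0 0 0" --pt "0 0 -8 0 0 0" --pt "0 0 -10 0 0 0" --pt "0 0 -10 0 0 0" --pt "0 0 -10 0 0 0"

```text
t: 6.43
eef_pos: [696.6, -52.0, 349.4]
tcp_rot: [-3.14, -0.001, -1.664]
ft_force: [0.0, -0.1, -0.4]
opening: 0.423
```

Run:
```python
from h import *
s=state(); print(s['eef_pos'],s['ft_force'])
print(row(F2W(-225,0),350,np.rad2deg(TH)-90))
```

```text
[696.56637948 -52.03679714 349.43133874] [ 0.01254765 -0.09768185 -0.35059369]
[3.16, 28.05, -0.09, -0.06, -0.05, -8.47]
```

Request:
arm_command --pt "3.2 28 0 0 0 -8.5" --pt "3.2 28 0 0 0 -8.5" --pt "3.2 28 0 0 0 -8.5" --pt "3.2 28 0 0 0 -8.5" --pt "3.2 28 0 0 0 -8.5" --pt "3.2 28 0 0 0 -8.5" --pt "3.2 28 0 0 0 -8.5" --pt "3.2 28 0 0 0 -8.5" --pt "3.2 28 0 0 0 -8.5" --pt "3.2 28 0 0 0 -8.5" --pt "3.2 28 0 0 0 -8.5" --jaw 0

```text
t: 7.35
eef_pos: [415.9, -57.7, 348.2]
tcp_rot: [3.141, 0.0, -1.515]
ft_force: [0.8, -0.3, 0.2]
opening: 0.003
```

Run:
```python
from h import *
s=state(); print(s['eef_pos'],s['tcp_rot'],s['joints'])
print(row(F2W(-225,0),250,np.rad2deg(TH)-90))
im=read_camera('scene')[:,:,::-1]; a=cv2.resize(im[230:350,200:360],None,fx=4,fy=4); b=cv2.resize(read_camera('side')[170:290,270:430,::-1],None,fx=4,fy=4)
cv2.imwrite('pics/pre.png',cv2.resize(np.hstack([a,b]),(800,300)))
```

```text
[415.88388316 -57.72389604 348.15017623] [ 3.14090212e+00  4.91879246e-05 -1.51534025e+00] [-2.95483971e-01  2.86114472e-01  2.10397667e+00 -2.79855212e-04
  7.52166886e-01  1.22006068e+00]
[-0.03, 0.15, 9.82, 0.04, 0.0, 0.03]
```

View pics/pre.png

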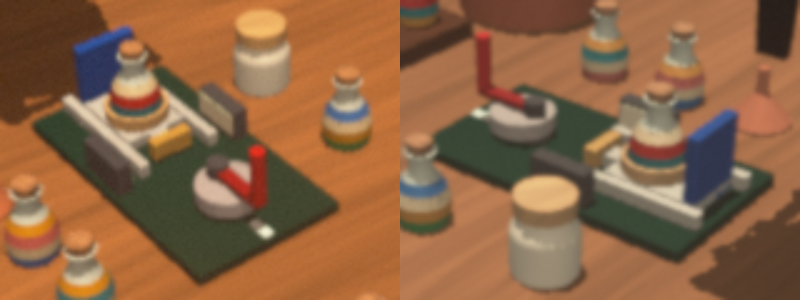

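The red arm now points at the white mark: post top is at scene crop (257,152) against (255,150) predicted for dead on. The fingers are behind the plate, so I'll descend and push.

Request:
arm_command --pt "0 0.1 4 0 0 0" --pt "0 0.1 8 0 0 0" --pt "0 0.1 9.8 0 0 0" --pt "0 0.1 9.8 0 0 0" --pt "0 0.1 9.8 0 0 0" --pt "0 -0.5 9.8 0 0 0" --pt "0 -1.0 9.8 0 0 0" --pt "0 -1.5 9.8 0 0 0" --pt "0 -1.8 9.8 0 0 0" --pt "0 -2.0 9.8 0 0 0" --pt "0 -2.2 9.8 0 0 0" --pt "0 -2.4 9.8 0 0 0"

```text
t: 8.45
eef_pos: [439.2, -56.2, 250.9]
tcp_rot: [-3.141, -0.0, -1.515]
ft_force: [0.3, 0.3, -0.8]
opening: 0.001
```

Request:
arm_command --pt "0 -0.2 0 0 0 0" --pt "0 -0.4 0 0 0 0" --pt "0 -0.6 0 0 0 0" --pt "0 -0.8 0 0 0 0" --pt "0 -1.0 0 0 0 0" --pt "0 -1.2 0 0 0 0" --pt "0 -1.4 0 0 0 0" --pt "0 -1.6 0 0 0 0" --pt "0 -1.8 0 0 0 0" --pt "0 -2.0 0 0 0 0"

```text
t: 9.28
eef_pos: [459.1, -55.1, 250.7]
tcp_rot: [3.141, 0.0, -1.516]
ft_force: [-2.9, 0.6, 0.3]
opening: 0.006
```

Request:
arm_command --pt "0 -0.25 0 0 0 0" --pt "0 -0.5 0 0 0 0" --pt "0 -0.75 0 0 0 0" --pt "0 -1.0 0 0 0 0" --pt "0 -1.25 0 0 0 0" --pt "0 -1.5 0 0 0 0" --pt "0 -1.75 0 0 0 0" --pt "0 -2.0 0 0 0 0" --pt "0 -2.25 0 0 0 0" --pt "0 -2.5 0 0 0 0" --pt "0 -2.7 0 0 0 0" --pt "0 -2.8 0 0 0 0"

```text
t: 10.28
eef_pos: [487.2, -53.5, 250.7]
tcp_rot: [-3.142, -0.0, -1.515]
ft_force: [-3.7, 2.2, 1.0]
opening: 0.005
```

Request:
arm_command --pt "0 -0.1 0 0 0 0" --pt "0 -0.2 0 0 0 0" --pt "0 -0.3 0 0 0 0"

```text
t: 10.53
eef_pos: [490.0, -53.4, 250.7]
tcp_rot: [3.141, -0.0, -1.516]
ft_force: [-2.5, 2.3, -0.6]
opening: 0.004
```

Request:
arm_command --pt "0 -0.1 0 0 0 0" --pt "0 -0.2 0 0 0 0" --pt "0 -0.3 0 0 0 0"

```text
t: 10.78
eef_pos: [492.7, -53.3, 250.7]
tcp_rot: [3.14, 0.0, -1.515]
ft_force: [-10.2, -0.6, 6.5]
opening: 0.01
```

Request:
arm_command --pt "0 -0.1 0 0 0 0" --pt "0 -0.2 0 0 0 0"

```text
t: 10.95
eef_pos: [493.5, -53.2, 250.7]
tcp_rot: [3.136, 0.001, -1.515]
ft_force: [-19.7, -4.7, 13.2]
opening: 0.003
```

The force rose sharply to about 20 N at x ≈ 493 mm, where the stop was predicted (494). I'll back off, rise and check.

Request:
arm_command --pt "0 0 0 0 0 0" --pt "0 1 0 0 0 0" --pt "0 3 0 0 0 0" --pt "0 6 0 0 0 0" --pt "0 7.5 0 0 0 0" --pt "0 7.5 -3 0 0 0" --pt "0 7.5 -7 0 0 0" --pt "0 7.5 -10 0 0 0" --pt "0 7.5 -10 0 0 0" --pt "0 7.5 -10 0 0 0"

```text
t: 11.78
eef_pos: [420.2, -57.4, 352.2]
tcp_rot: [-3.136, -0.002, -1.516]
ft_force: [-0.3, 0.1, -0.0]
opening: 0.002
```

Run:
```python
from h import *
print(state()['eef_pos'],state()['ft_force'])
A=read_camera('scene')[:,:,::-1];B=read_camera('side')[:,:,::-1]
a=cv2.resize(A[230:350,200:360],None,fx=4,fy=4); b=cv2.resize(B[170:290,270:430],None,fx=4,fy=4)
cv2.imwrite('pics/end.png',cv2.resize(np.hstack([a,b]),(800,300)))
# bystanders: change against the first pictures
for n,P,rois in(('scene',A,{'b+y':(325,255,352,293),'jar':(290,233,320,268),'bA':(200,298,225,337),'bB':(220,320,248,362),'funnel':(175,290,200,320)}),('side',B,{'b+y':(265,222,293,265),'jar':(311,240,345,286),'bB':(340,167,363,203),'funnel':(404,195,428,224)})):
    I=cv2.imread(f'pics/{n}0.png')
    for k,(x0,y0,x1,y1) in rois.items():
        g=lambda X:cv2.cvtColor(np.ascontiguousarray(X[y0:y1,x0:x1]),cv2.COLOR_BGR2GRAY).astype(np.float32)
        print(n,k,np.round(cv2.phaseCorrelate(g(I),g(P)),2).tolist() if False else (np.round(cv2.phaseCorrelate(g(I),g(P))[0],2)))
```

```text
[420.16839332 -57.40300004 352.24342479] [-0.29902195  0.1339835  -0.0174533 ]
scene b+y [0.47 0.01]
scene jar [-0.09 -0.28]
scene bA [ 0.51 -0.09]
scene bB [0.03 0.49]
scene funnel [0.33 0.05]
side b+y [-0.04  0.51]
side jar [0.02 0.05]
side bB [0.21 0.19]
side funnel [0.01 0.17]
```

View pics/end.png

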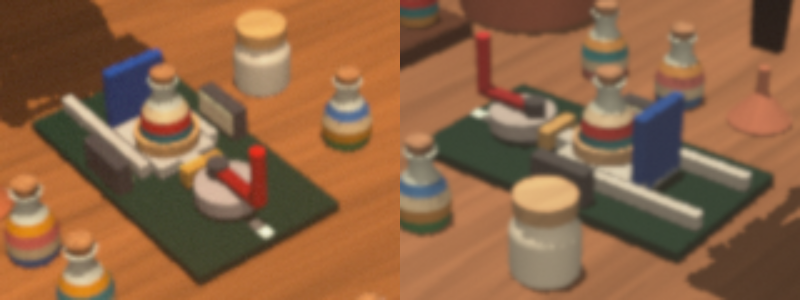

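Run:
```python
from h import *
S,D=camera_model('scene'),camera_model('side')
q=lambda x,y:(np.array([200+x[0]/2.5,230+x[1]/2.5]),np.array([270+(y[0]-400)/2.5,170+y[1]/2.5]))
P=[]
for x,y in(((131,47),(660,90)),((163,72),(608,73))):
    u,v=q(x,y); P.append(tri(S,u,D,v)); print(P[-1])
print(np.linalg.norm((P[1][0]-P[0][0])[:2])); job_done()
```

```text
(array([509.38857435, -51.14050971,  98.9179676 ]), np.float64(1.0179042982118427))
(array([560.17692788, -48.04980556,  98.4820914 ]), np.float64(1.2355543646575562))
50.88230838443234
the job is handed in; nothing more can be done
```

The job is done and handed in at about 12 s of the 51 s allowed. The cam is at its low point, and the slide is home with its bottle upright in the cup.

- **Cam:** I lowered the slightly open fingertips either side of the red post and pushed it round until the red arm pointed at the white mark. The side load showed about 6 N. Afterwards the post top sat within about 1 camera pixel of the dead-on position.
- **Slide:** I pushed the blue plate with closed fingertips. The load stayed at about 3 N until it rose sharply to about 20 N, with the tool at x ≈ 493 mm. I had predicted the stop at 494 mm.
- **Last checks:** The two camera views put the bottle's travel at 50.9 mm against the 50 mm nominal, with the cork at the same height as before. The five bystanders near the fixture shifted by no more than about 0.5 pixel, which is noise. I did not measure the brush, but the arm never went near it. The gripper is clear of everything, and none of the checks disagreed.

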